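# Grade a worn kettle shoe in the step gauge

## Task

Take the blue-handled wear shoe from the rack place with the red tag and grade it in the aluminium step gauge: set its lug down over the narrowest slot (at the yellow stripe) first, then step it along from slot to slot, pressing only lightly (well under 30 N), until it comes to the first slot that accepts it. Press it fully home there past the light spring leaf, collar flat on the gauge, and let go. Do not put it into a wider slot than that, and leave the other two shoes, the jar and the cup where they are.

Things in the scene. Friction and masses are not known exactly. Their poses are not given: they have to be found in the camera images.
- gauge: fixed aluminium block 116 mm along x, 60 along y, 45 high, origin at the centre of its underside; four slots in a row along +x, 24 mm apart, wider towards +x; yellow stripe at the narrow (-x) end. A lug 2 mm thinner than a slot is accepted: it goes in till the collar lies on the top (grip point 74 mm above the bench); one that is too thick stops on the top face (grip point at 104 mm)
- slot1 (a point): centre of the mouth of slot 1 (narrowest, beside the yellow stripe) in the gauge's top face: 6.5 mm wide along the gauge's x, 36 mm long along its y, 36 mm deep, square edges; axes as the gauge's
- slot2 (a point): centre of the mouth of slot 2 (second) in the gauge's top face: 10 mm wide along the gauge's x, 36 mm long along its y, 36 mm deep, square edges; axes as the gauge's
- slot3 (a point): centre of the mouth of slot 3 (third) in the gauge's top face: 13.5 mm wide along the gauge's x, 36 mm long along its y, 36 mm deep, square edges; axes as the gauge's
- slot4 (a point): centre of the mouth of slot 4 (widest) in the gauge's top face: 17 mm wide along the gauge's x, 36 mm long along its y, 36 mm deep, square edges; axes as the gauge's
- leaf2 (a joint): sprung steel leaf on the +x wall of slot 2, 6 to 24 mm below the gauge's top, sloping 4 mm into the slot at its lower end. Value: how far (m) it is pushed back, 0 when free; 2 to 4 mm behind a lug that fits this slot, about 0 behind a thinner one that has slack here. It pushes a lug towards -x with 2 to 5 N, so a shoe must be pressed home with some 5 to 10 N; its own weight is not enough
- leaf3 (a joint): sprung steel leaf on the +x wall of slot 3, 6 to 24 mm below the gauge's top, sloping 4 mm into the slot at its lower end. Value: how far (m) it is pushed back, 0 when free; 2 to 4 mm behind a lug that fits this slot, about 0 behind a thinner one that has slack here. It pushes a lug towards -x with 2 to 5 N, so a shoe must be pressed home with some 5 to 10 N; its own weight is not enough
- leaf4 (a joint): sprung steel leaf on the +x wall of slot 4, 6 to 24 mm below the gauge's top, sloping 4 mm into the slot at its lower end. Value: how far (m) it is pushed back, 0 when free; 2 to 4 mm behind a lug that fits this slot, about 0 behind a thinner one that has slack here. It pushes a lug towards -x with 2 to 5 N, so a shoe must be pressed home with some 5 to 10 N; its own weight is not enough
- rack: fixed white drain rack, x from -35 to +60 mm, 260 mm along y, top 40 mm above the bench, origin on the bench under its middle place; three places at y = -85, 0, +85 mm, x = 0, each an opening 22 mm (x) by 36 mm (y) in the 6 mm top plate where a shoe hangs by its collar, its axes along the rack's (grip point 69 mm above the bench)
- tag_red (a point): top centre of the red tag plate, 28 x 44 x 3 mm, fixed on the rack's top 40 mm to the +x side of one rack place (rack axes); the other two places have grey tags
- shoe_a_grip (a point): shoe A: a kettle wear shoe hanging in a rack place; point at the centre of its blue handle (24 mm along x, 30 along y, 46 tall). Below: blue collar 32 x 42 x 6 mm, underside 29 mm below the point; then a white lug 30 mm wide (y), 30 mm tall, ending 59 mm below the point. Lug thickness (x), centred, is unknown: 8 to 15 mm, different for each shoe. 0.1 to 0.21 kg
- shoe_b_grip (a point): shoe B: like shoe A, seen alike from above; same words hold
- shoe_c_grip (a point): shoe C: like shoe A, seen alike from above; same words hold
- jar_mid (a point): middle of a jar of red fruit preparation with a blue cap, 64 mm across, 85 mm tall, standing loose on the bench, a bystander
- cup_mid (a point): middle of a white sample cup, 66 mm across, 70 mm tall, standing loose on the bench, a bystander

How it is judged:
By the outcome, as a careful person would: the job done as asked, in the order asked, and still so for the second after the job is handed in, with the robot touching nothing.
It also fails if it takes over 69 s, if anything falls off the work surface, if the arm or the gripper's body presses on something with over 40 N, if the wrist force passes 120 N, or if a joint passes its speed limit or range.

## Robot

A 6-joint arm with a two-finger parallel gripper is mounted at the origin on the work surface. World frame = base frame: x ahead of the robot, y to its left, z up, the work surface at z = 0. Lengths are in mm, angles in rad, forces in N, time in s.
With the tool pointing down it reaches from about 275 to 750 mm from the base axis. Payload 10.2 kg.
Tool frame: the origin (TCP) lies on the front face of the gripper's body, between the roots of the fingers; the fingertips stand 73 mm ahead of it and the grasp point (between the pads) lies 54 mm ahead of it; z points along the fingers, y is the line along which they close (so a half turn about z gives the same grasp; the last joint's range is limited). The gripper opens to 85 mm and grips with 20 to 120 N. Pads are 22 mm wide; open, the fingers measure 114 mm over their backs; the gripper's body (76 mm by 85 mm) begins 54 mm behind the grasp point. The pads swing forward as they close: fully open they stand 13 mm farther back than shut.
Start: joints at [1.112, 0.313, 1.498, -0, 1.331, -0.223], TCP at [122.664, 510.476, 303.894] pointing down, gripper open.
Joint ranges: [-2.94, 2.94], [-0.97, 2.17], [0.19, 2.56], [-1.23, 4.37], [0.02, 3.11], [-2.88, 2.88]. Speed limits (rad/s): [2.39, 2.39, 3.01, 3.14, 3.14, 3.14].

## Interface

Orientations are given as a unit quaternion [w, x, y, z].
In Python, from rig import * gives the robot as it stands.
- The arm moves only by the tool step_arm, never from a script. Its argument "plan" is a list of rows, each an object with "offset": the shift along the tool's x, y, z in cm, a list of three; "rot": the turn, a rotation vector about the tool's x, y, z in degrees, a list of three; "gripper": the finger opening in cm, from 0 to 8.54. In form: [{"offset": [x, y, z], "rot": [wx, wy, wz], "gripper": gripper}, ...]. A call has 1 to 12 rows; each row is the pose to reach, as a shift and turn from the pose commanded when the call began, along the tool's axes at that moment; what a row does not reach only later rows make up. A row lasts 1/10 s, in which the tool goes at most 50 mm and 8.59 degrees, less where a joint would pass 70% of its speed; a pose out of reach is approached as far as the arm can. A call with a gripper value outside its range is refused whole. The fingers move at their own pace and stop on an object; "squeeze" is the grip in N (left out, the last holds). Time passes only in rows, so rows that repeat a pose let the fingers close. It gives the time, the measured TCP pose, the force, the opening and the grip force at its end, in the units of the state.
- sense(): the state, without advancing time (a new reading comes with each control period).
- capture(name): name is "scene" or "top" or "wrist"; returns a dict with "color" (480x640x3 uint8, red, green, blue), "depth" (480x640 float32, mm along the optical axis (not along the pixel's ray), 0 where there is no reading), "vertical_fov" (degrees; the focal length in pixels is half the picture's height over the tangent of half this angle, whatever the lens; pixels are square), "cx", "cy" (the principal point, pixels), "rvec" (rotation vector, rad) and "tvec" (3), from world to camera coordinates, as OpenCV has them; the wrist camera has in their place "mount" (4x4, takes a point from camera to tool coordinates, whose origin is the TCP and whose axes are the flange's). Camera axes: x right, y down, z forward; pixel columns grow to the right and rows downward; lengths in mm; the calibration is good to about 2 mm. A picture is of the moment at which its call begins: read the wrist's pose just before it.
- finish_job(): hands the job in; it is judged then, once.
The state is a dict: "time_s": time; "joints": joint angles; "dq": joint speeds; "tau": joint torques, N m; "eef_pos": TCP position; "ee_rot": TCP orientation; "force": force on the tool from outside, world axes, zero at the start; "wrist_torque": the same for the moment, N m; "grip_width": opening from 0.0 (shut) to 1.0 (fully open); "grip_force": force on a finger pad.
Only numpy, scipy, OpenCV 4.12 (cv2) and the standard library are available. Lean on these libraries where they do the work, as an engineer would, in place of code of your own. Each camera call takes 0.05 s, during which the arm holds its last target. There are 200 camera calls.

## Working session

There is one attempt and no reset: what is moved stays moved. The work goes in short steps, Python scripts to look and compute and a tool call to move; the robot and the scene stay as the last step left them, time stands still between calls to the robot, and variables do not carry over. Pictures are saved under pics/ and viewed, at most 10 in all, crops included, and the job is handed in when it is done.

Besides the shell and the picture viewer there is one more tool, called after "Request:" as a command line: name --argument value ..., lists and objects as JSON in quotes. step_arm: Moves the arm, as the interface text tells. Its arguments: {"type":"object","properties":{"plan":{"type":"array"},"squeeze":{"type":"number"}},"required":["plan"]}

```bash
mkdir -p pics; ls; cat > h.py <<'E'
from rig import *
import numpy as np, cv2
from scipy.spatial.transform import Rotation as R
def cloud(c,s=None):
    f=240/np.tan(np.radians(c["vertical_fov"])/2)
    v,u=np.mgrid[0:480,0:640]; d=c["depth"]
    P=np.stack([(u-c["cx"])*d/f,(v-c["cy"])*d/f,d],-1)
    if "mount" in c:
        M=np.array(c["mount"]); P=P@M[:3,:3].T+M[:3,3]
        q=s["ee_rot"]; return R.from_quat([q[1],q[2],q[3],q[0]]).apply(P.reshape(-1,3)).reshape(P.shape)+s["eef_pos"]
    Rm=cv2.Rodrigues(np.array(c["rvec"],float))[0]
    return (P-np.array(c["tvec"]).ravel())@Rm
def save(c,n): cv2.imwrite("pics/"+n,c["color"][:,:,::-1])
E
python3 - <<'E'
from h import *
s=sense();print(s)
c=capture("top");save(c,"top.png")
P=cloud(c);np.save("top.npy",P);np.save("topc.npy",c["color"])
E
```

```text
pics
{'time_s': 0.0, 'joints': array([ 1.11161387e+00,  3.13463464e-01,  1.49846201e+00, -1.50245971e-05,
        1.33099778e+00, -2.23421018e-01]), 'dq': array([ 4.46199061e-05,  1.95065656e-04, -6.00310095e-04,  8.94341691e-04,
       -8.86007681e-04,  8.71507051e-04]), 'tau': array([-1.36778581e-04, -4.12266719e+01, -2.59743190e+01, -1.74705274e-04,
        4.13416288e-03, -1.67179763e-05]), 'eef_pos': array([122.57840733, 510.31275857, 303.31873933]), 'ee_rot': array([-2.15810341e-04,  1.17606100e-01,  9.93060100e-01, -6.29368595e-04]), 'force': array([ 0.17027181,  1.3615042 , -0.93093136]), 'wrist_torque': array([ 0.02168333, -0.04184088, -0.02852871]), 'grip_force': 0.0, 'grip_width': 1.0012639959062855}
```

View pics/top.png

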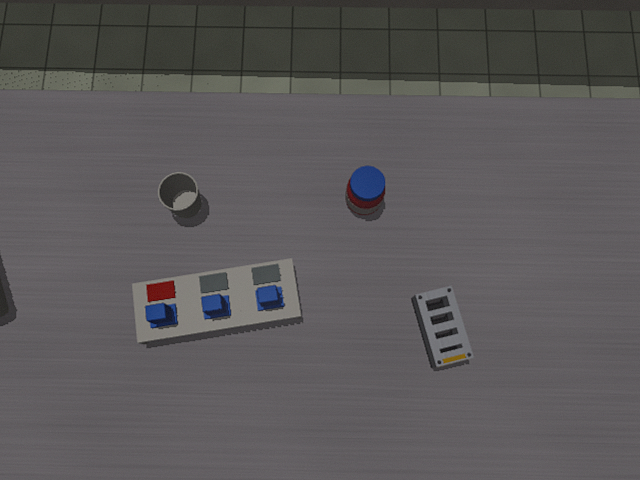

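The top view shows the rack at (217,300) with the red tag at (161,291), its shoe at (157,313), and the gauge at (443,327) with its yellow stripe at (454,358). Next I measure these.

```bash
cat > m.py <<'E'
from h import *
P=np.load("top.npy");C=np.load("topc.npy").astype(int);r,g,b=C[...,0],C[...,1],C[...,2]
Z=P[...,2]; V,U=np.mgrid[0:480,0:640]
print("bench",np.median(Z[400:,300:400]))
def rep(n,m):
    p=P[m]; rc=cv2.minAreaRect(p[:,:2].astype(np.float32)); print(n,m.sum(),p.mean(0).round(1),"zmed",np.median(p[:,2]).round(1),"rect",[np.round(x,1) for x in rc])
box=lambda u0,u1,v0,v1:(U>=u0)&(U<u1)&(V>=v0)&(V<v1)
red=(r>100)&(g<60)&(b<60)
rep("tag",red&box(140,180,275,305))
rep("racktop",box(125,310,255,350)&(abs(Z-40)<5))
blue=(b>90)&(r<70)
for n,u0,u1 in(("s1",140,185),("s2",195,235),("s3",250,290)):
    rep(n,box(u0,u1,280,330)&(Z>78)); rep(n+"col",box(u0,u1,280,330)&blue&(Z>35)&(Z<60))
rep("gauge",box(405,480,280,375)&(abs(Z-45)<4))
rep("yellow",box(405,480,340,375)&(r>140)&(b<90))
rep("jar",box(340,390,160,220)&(Z>75));rep("cup",box(150,210,165,225)&(Z>60))
E
python3 m.py
```

```text
bench 0.20999556935901414
tag 430 [576.9 268.9  43.6] zmed 43.6 rect [array([577.3, 269.1]), array([27. , 43.5]), np.float64(9.4)]
racktop 7684 [565.6 180.1  40.9] zmed 40.8 rect [array([565.3, 181.1]), array([ 96.2, 260.6]), np.float64(10.3)]
s1 368 [536.1 258.4  98.6] zmed 92.1 rect [array([492.2, 146.3]), array([282.6,  33.5]), np.float64(68.6)]
s1col 71 [538.  253.1  46.5] zmed 46.8 rect [array([537.4, 260.9]), array([29.7, 41.1]), np.float64(11.5)]
s2 354 [550.2 175.2 104.2] zmed 92.2 rect [array([488.5, 111.6]), array([218.7,  35.7]), np.float64(45.8)]
s2col 75 [551.6 171.3  45.7] zmed 46.2 rect [array([552.2, 178.1]), array([29.9, 42.2]), np.float64(11.5)]
s3 341 [564.1  92.8 110.2] zmed 92.1 rect [array([500.2,  68. ]), array([174.5,  32.6]), np.float64(21.5)]
s3col 88 [566.5  92.8  46.1] zmed 46.3 rect [array([567.6,  94.1]), array([30.1, 41.7]), np.float64(11.3)]
gauge 2213 [ 526.7 -180.6   45.1] zmed 45.1 rect [array([ 530. , -180.2]), array([116.2,  61.6]), np.float64(14.8)]
yellow 0 [nan nan nan] zmed nan rect [array([0., 0.]), array([0., 0.]), np.float64(0.0)]
jar 982 [745.6 -57.   96.2] zmed 85.3 rect [array([600. , -34.4]), array([ 55.2, 362.6]), np.float64(81.1)]
cup 404 [723.8 238.9 111.8] zmed 69.2 rect [array([603.8, 132.4]), array([416.5,  64.6]), np.float64(40.8)]m.py:6: RuntimeWarning: Mean of empty slice.
  p=P[m]; rc=cv2.minAreaRect(p[:,:2].astype(np.float32)); print(n,m.sum(),p.mean(0).round(1),"zmed",np.median(p[:,2]).round(1),"rect",[np.round(x,1) for x in rc])
  ret = um.true_divide(
  return _methods._mean(a, axis=axis, dtype=dtype,
  ret = ret.dtype.type(ret / rcount)
```

```bash
cat > go.py <<'E'
# usage: go.py  curx cury curz curyaw  tx ty tz tyaw (yaw = world angle of tool y, deg)
import sys,numpy as np
a=[float(x) for x in sys.argv[1:]];d=np.subtract(a[4:7],a[:3]);y=np.radians(a[3])
ay=np.array([np.cos(y),np.sin(y),0]);ax=np.array([-ay[1],ay[0],0])
print("offset cm",(np.array([d@ax,d@ay,-d[2]])/10).round(2),"rotz",round(a[3]-a[7],2),"rows>=",max(np.linalg.norm(d)/50,abs(a[3]-a[7])/8.59))
E
python3 go.py 122.66 510.48 303.89 76.49 537.6 261.5 283.89 10.3
```

```text
offset cm [-46.16 -14.52   2.  ] rotz 66.19 rows>= 9.686407879085003
```

Request:
step_arm --plan '[{"offset": [-46.16,-14.52,2],"rot": [0,0,66.2],"gripper": 8.5},{"offset": [-46.16,-14.52,2],"rot": [0,0,66.2],"gripper": 8.5},{"offset": [-46.16,-14.52,2],"rot": [0,0,66.2],"gripper": 8.5},{"offset": [-46.16,-14.52,2],"rot": [0,0,66.2],"gripper": 8.5},{"offset": [-46.16,-14.52,2],"rot": [0,0,66.2],"gripper": 8.5},{"offset": [-46.16,-14.52,2],"rot": [0,0,66.2],"gripper": 8.5},{"offset": [-46.16,-14.52,2],"rot": [0,0,66.2],"gripper": 8.5},{"offset": [-46.16,-14.52,2],"rot": [0,0,66.2],"gripper": 8.5},{"offset": [-46.16,-14.52,2],"rot": [0,0,66.2],"gripper": 8.5},{"offset": [-46.16,-14.52,2],"rot": [0,0,66.2],"gripper": 8.5},{"offset": [-46.16,-14.52,2],"rot": [0,0,66.2],"gripper": 8.5},{"offset": [-46.16,-14.52,2],"rot": [0,0,66.2],"gripper": 8.5}]' --squeeze 40

```text
time_s: 1.25
eef_pos: [537.6, 261.1, 283.1]
ee_rot: [-0.001, 0.641, 0.767, -0.001]
force: [0.1, 0.6, 0.2]
grip_width: 0.996
grip_force: 0.0
```

```bash
python3 - <<'E'
from h import *
s=sense();print(s["eef_pos"],s["ee_rot"],s["dq"].round(3),s["joints"].round(2))
c=capture("wrist");save(c,"w1.png");P=cloud(c,s);np.savez("w1.npz",P=P,C=c["color"])
E
```

```text
[537.59784212 261.14958531 283.13157807] [-5.32087221e-04  6.41238376e-01  7.67341346e-01 -5.66696545e-04] [ 0.034 -0.025  0.016  0.001 -0.001  0.003] [0.26 0.49 1.3  0.   1.36 0.08]
```

View pics/w1.png

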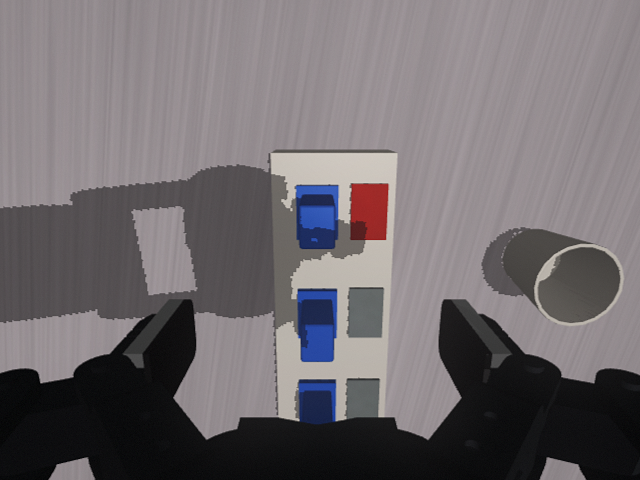

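The wrist view shows the red-tag shoe at (318,215) beside the red tag (368,212), with the middle shoe at (318,325).

```bash
python3 - <<'E'
from h import *
d=np.load("w1.npz");P=d["P"];C=d["C"].astype(int);Z=P[...,2];V,U=np.mgrid[0:480,0:640]
r,g,b=C[...,0],C[...,1],C[...,2]
def rep(n,m):
    p=P[m];print(n,m.sum(),np.median(p,0).round(1),[np.round(x,1) for x in cv2.minAreaRect(p[:,:2].astype(np.float32))])
bx=(U>270)&(U<345)&(V>175)&(V<255)
rep("top",bx&(Z>88)&(Z<97)); rep("col",bx&(abs(Z-46)<3)&(b>1.5*r))
rep("mid top",(U>270)&(U<345)&(V>280)&(V<365)&(abs(Z-92)<4))
rep("tag",(U>345)&(U<395)&(V<245)&(r>2*g)); print(capture("wrist")["mount"])
E
```

```text
top 1612 [536.3 264.4  92.4] [array([536.2, 263.6]), array([23.6, 30.3]), np.float64(10.9)]
col 643 [535.  278.8  46.5] [array([536.5, 263.4]), array([31.2, 42.4]), np.float64(10.8)]
mid top 1341 [551.4 181.3  92.2] [array([551.5, 180. ]), array([23.9, 30.8]), np.float64(10.8)]
tag 2015 [575.8 271.2  43.6] [array([564.9, 292.2]), array([37.7, 97.6]), np.float64(27.1)]
[[ 1.15564282e-04 -9.65016899e-01 -2.62187665e-01  6.69521161e+01]
 [ 9.99999814e-01  2.68737833e-04 -5.48356420e-04  8.27500286e-02]
 [ 5.99632957e-04 -2.62187553e-01  9.65016750e-01 -7.06863364e+01]
 [ 0.00000000e+00  0.00000000e+00  0.00000000e+00  1.00000000e+00]]
```

```bash
python3 go.py 537.6 261.5 283.89 10.29 536.8 262.4 125.89 10.6
```

```text
offset cm [ 0.1  -0.06 15.8 ] rotz -0.31 rows>= 3.1600917708193226
```

Request:
step_arm --plan '[{"offset": [0.1,-0.06,5],"rot": [0,0,-0.3],"gripper": 8.5},{"offset": [0.1,-0.06,9],"rot": [0,0,-0.3],"gripper": 8.5},{"offset": [0.1,-0.06,12.5],"rot": [0,0,-0.3],"gripper": 8.5},{"offset": [0.1,-0.06,14.5],"rot": [0,0,-0.3],"gripper": 8.5},{"offset": [0.1,-0.06,15.8],"rot": [0,0,-0.3],"gripper": 8.5},{"offset": [0.1,-0.06,15.8],"rot": [0,0,-0.3],"gripper": 8.5},{"offset": [0.1,-0.06,15.8],"rot": [0,0,-0.3],"gripper": 8.5}]' --squeeze 50

```text
time_s: 2.05
eef_pos: [537.0, 262.8, 127.1]
ee_rot: [0.0, 0.639, 0.77, 0.001]
force: [0.0, -0.1, 0.6]
grip_width: 0.993
grip_force: 0.0
```

Request:
step_arm --plan '[{"offset": [0,0,0],"rot": [0,0,0],"gripper": 4.5},{"offset": [0,0,0],"rot": [0,0,0],"gripper": 3.2},{"offset": [0,0,0],"rot": [0,0,0],"gripper": 2.6},{"offset": [0,0,0],"rot": [0,0,0],"gripper": 1.8},{"offset": [0,0,0],"rot": [0,0,0],"gripper": 1.8},{"offset": [0,0,0],"rot": [0,0,0],"gripper": 1.8},{"offset": [0,0,0],"rot": [0,0,0],"gripper": 1.8},{"offset": [0,0,0],"rot": [0,0,0],"gripper": 1.8},{"offset": [0,0,0],"rot": [0,0,0],"gripper": 1.8}]' --squeeze 50

```text
time_s: 2.95
eef_pos: [537.0, 262.3, 126.3]
ee_rot: [0.0, 0.639, 0.769, 0.0]
force: [-0.8, -0.7, 5.5]
grip_width: 0.273
grip_force: 49.7
```

```bash
python3 go.py 536.8 262.4 125.89 10.59 550 -257 265.89 14.8
```

```text
offset cm [-51.3   -8.25 -14.  ] rotz -4.21 rows>= 10.761981230238232
```

Request:
step_arm --plan '[{"offset": [0,0,-2],"rot": [0,0,0],"gripper": 1.8},{"offset": [0,0,-5],"rot": [0,0,0],"gripper": 1.8},{"offset": [0,0,-10],"rot": [0,0,0],"gripper": 1.8},{"offset": [0,0,-14],"rot": [0,0,0],"gripper": 1.8},{"offset": [0,0,-14],"rot": [0,0,0],"gripper": 1.8}]'

```text
time_s: 3.45
eef_pos: [537.9, 262.7, 271.2]
ee_rot: [0.003, 0.639, 0.769, 0.004]
force: [0.6, -0.0, -2.3]
grip_width: 0.274
grip_force: 49.6
```

Request:
step_arm --plan '[{"offset": [-4,-0.6,0],"rot": [0,0,-4.2],"gripper": 1.8},{"offset": [-9,-1.4,0],"rot": [0,0,-4.2],"gripper": 1.8},{"offset": [-14,-2.2,0],"rot": [0,0,-4.2],"gripper": 1.8},{"offset": [-19,-3,0],"rot": [0,0,-4.2],"gripper": 1.8},{"offset": [-24,-3.9,0],"rot": [0,0,-4.2],"gripper": 1.8},{"offset": [-29,-4.7,0],"rot": [0,0,-4.2],"gripper": 1.8},{"offset": [-34,-5.5,0],"rot": [0,0,-4.2],"gripper": 1.8},{"offset": [-39,-6.3,0],"rot": [0,0,-4.2],"gripper": 1.8},{"offset": [-44,-7.1,0],"rot": [0,0,-4.2],"gripper": 1.8},{"offset": [-48,-7.7,0],"rot": [0,0,-4.2],"gripper": 1.8},{"offset": [-51.3,-8.25,0],"rot": [0,0,-4.2],"gripper": 1.8},{"offset": [-51.3,-8.25,0],"rot": [0,0,-4.2],"gripper": 1.8}]'

```text
time_s: 4.65
eef_pos: [549.1, -260.9, 263.6]
ee_rot: [-0.001, 0.612, 0.791, -0.0]
force: [-0.9, 1.0, -2.3]
grip_width: 0.276
grip_force: 49.6
```

Request:
step_arm --plan '[{"offset": [0,0,0],"rot": [0,0,0],"gripper": 1.8},{"offset": [0,0,0],"rot": [0,0,0],"gripper": 1.8},{"offset": [0,0,0],"rot": [0,0,0],"gripper": 1.8}]'

```text
time_s: 4.95
eef_pos: [550.1, -255.9, 265.7]
ee_rot: [-0.0, 0.61, 0.793, 0.0]
force: [0.8, 0.6, -2.5]
grip_width: 0.277
grip_force: 49.6
```

```bash
python3 - <<'E'
from h import *
s=sense();print(s["eef_pos"],s["ee_rot"],s["dq"].round(3),s["joints"].round(2),s["force"])
c=capture("wrist");save(c,"w2.png");P=cloud(c,s);np.savez("w2.npz",P=P,C=c["color"])
E
```

```text
[ 550.14984897 -255.86607633  265.70687945] [-2.58403763e-04  6.09611848e-01  7.92700023e-01  4.72740829e-05] [ 0.    -0.003 -0.006 -0.001  0.001  0.001] [-0.63  0.52  1.29  0.    1.33 -0.89] [ 0.80485285  0.58318077 -2.54127227]
```

View pics/w2.png

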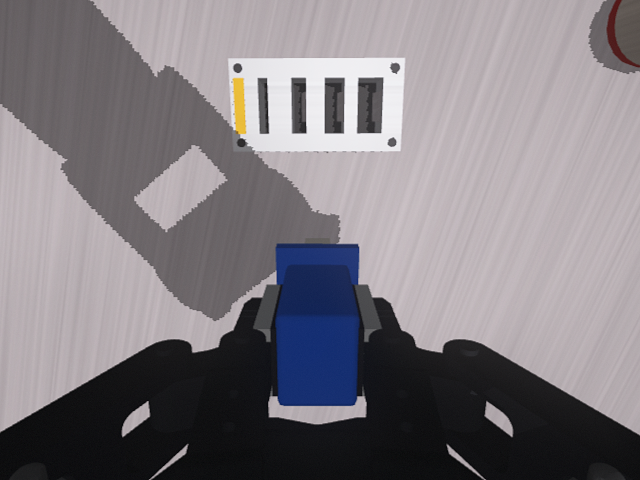

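The wrist view shows the gauge at (318,105), with the yellow stripe at (239,105) and slots 1 to 4 at columns 263, 299, 334 and 370. The held shoe is centred in the jaws.

```bash
cat > gm.py <<'E'
from h import *
import sys
d=np.load(sys.argv[1]);P=d["P"];C=d["C"].astype(int);Z=P[...,2];V,U=np.mgrid[0:480,0:640]
bx=V<200
m=bx&(abs(Z-45)<4)&(U>150)&(U<480)
p=P[m];rc=cv2.minAreaRect(p[:,:2].astype(np.float32));print("gauge",m.sum(),np.median(p[:,2]),rc)
yel=bx&(C[...,0]>180)&(C[...,2]<100);print("yellow",P[yel].mean(0).round(1))
a=np.radians(rc[2]);ux=np.array([np.cos(a),np.sin(a)]);print(ux)
# slots by darkness on top-plane projection: row across middle
loc=P[...,:2]-rc[0];gx=loc@ux
for v in (95,105,115):
    row=C[v].sum(1)<420;uu=np.where(row[235:400])[0]+235
    # intersect with plane z=45 using neighbors: fit gx vs u on top pixels of row
    t=np.where(m[v])[0];k=np.polyfit(t,gx[v][t],1)
    g=np.split(uu,np.where(np.diff(uu)>1)[0]+1);print(v,[(round(np.polyval(k,q[0]-.5),1),round(np.polyval(k,q[-1]+.5),1)) for q in g if len(q)>2])
E
python3 gm.py w2.npz; python3 - <<'E'
from h import *
for i in range(3):
    s=sense();print(s["eef_pos"]);capture("wrist")
E
```

```text
gauge 12297 45.6932647253779 ((528.7609252929688, -179.01254272460938), (116.49285888671875, 60.179161071777344), 14.95719051361084)
yellow [ 479.2 -192.2   47.6]
[0.96611894 0.25809727]
95 [(np.float64(-38.3), np.float64(-32.3)), (np.float64(-16.2), np.float64(-6.8)), (np.float64(6.0), np.float64(18.7)), (np.float64(28.1), np.float64(44.9))]
105 [(np.float64(-38.6), np.float64(-32.5)), (np.float64(-16.3), np.float64(-6.8)), (np.float64(6.0), np.float64(18.8)), (np.float64(28.2), np.float64(44.4))]
115 [(np.float64(-38.8), np.float64(-32.7)), (np.float64(-16.4), np.float64(-6.9)), (np.float64(6.0), np.float64(18.9)), (np.float64(28.4), np.float64(44.7))]
[ 550.15435461 -256.0254708   265.86097625]
[ 550.15782211 -256.18411716  265.93854479]
[ 550.13273343 -256.35240056  265.98252537]
```

```bash
python3 - <<'E'
from h import *
d=np.load("w2.npz");P=d["P"];C=d["C"].astype(int);V,U=np.mgrid[0:480,0:640]
b=C[...,2];m=(b>1.6*C[...,0])&(V>240)&(V<410)&(U>265)&(U<370)
T=np.array([550.15,-255.87,265.7]);a=np.radians(14.9)
p=P[m]-T;ay=np.array([np.cos(a),np.sin(a)]);ax=np.array([-ay[1],ay[0]])
L=np.c_[p[:,:2]@ax,p[:,:2]@ay,-p[:,2]]
h,e=np.histogram(L[:,2],bins=np.arange(20,100,2));print([(x,y) for x,y in zip(e,h) if y>100])
for lo,hi in((28,39),(70,90)):
    q=L[(L[:,2]>lo)&(L[:,2]<hi)];print(lo,len(q),np.median(q[:,2]),[np.percentile(q[:,i],[1,50,99]).round(1) for i in(0,1)],cv2.minAreaRect(q[:,:2].astype(np.float32)))
E
```

```text
[(np.int64(32), np.int64(4582)), (np.int64(34), np.int64(2945)), (np.int64(36), np.int64(284)), (np.int64(38), np.int64(230)), (np.int64(40), np.int64(233)), (np.int64(42), np.int64(211)), (np.int64(44), np.int64(208)), (np.int64(46), np.int64(197)), (np.int64(48), np.int64(199)), (np.int64(50), np.int64(176)), (np.int64(52), np.int64(175)), (np.int64(54), np.int64(163)), (np.int64(56), np.int64(161)), (np.int64(58), np.int64(143)), (np.int64(60), np.int64(160)), (np.int64(62), np.int64(126)), (np.int64(64), np.int64(132)), (np.int64(66), np.int64(145)), (np.int64(68), np.int64(113)), (np.int64(70), np.int64(117)), (np.int64(72), np.int64(117)), (np.int64(74), np.int64(113)), (np.int64(78), np.int64(1277)), (np.int64(80), np.int64(598)), (np.int64(82), np.int64(113))]
28 7927 33.87074321786588 [array([-13.2,   3.2,  16. ]), array([-11.5,   0.1,  11.7])] ((1.1624126434326172, 0.5738754272460938), (24.93520164489746, 30.584136962890625), 89.62205505371094)
70 2447 79.59834735594251 [array([ 7.5, 17.3, 22.1]), array([-15.6,   0.1,  15.7])] ((14.425752639770508, 0.07806777954101562), (32.01335525512695, 15.928406715393066), 89.30299377441406)
```

```bash
python3 go.py 550 -257 265.89 14.79 494.8 -189.4 171.89 14.9
```

```text
offset cm [ 7.95 -3.61  9.4 ] rotz -0.11 rows>= 2.5653693691162682
```

Request:
step_arm --plan '[{"offset": [4,-1.8,0],"rot": [0,0,-0.1],"gripper": 1.8},{"offset": [7.95,-3.61,2],"rot": [0,0,-0.1],"gripper": 1.8},{"offset": [7.95,-3.61,5],"rot": [0,0,-0.1],"gripper": 1.8},{"offset": [7.95,-3.61,8],"rot": [0,0,-0.1],"gripper": 1.8},{"offset": [7.95,-3.61,9.4],"rot": [0,0,-0.1],"gripper": 1.8},{"offset": [7.95,-3.61,9.4],"rot": [0,0,-0.1],"gripper": 1.8},{"offset": [7.95,-3.61,9.4],"rot": [0,0,-0.1],"gripper": 1.8},{"offset": [7.95,-3.61,9.4],"rot": [0,0,-0.1],"gripper": 1.8},{"offset": [7.95,-3.61,9.4],"rot": [0,0,-0.1],"gripper": 1.8},{"offset": [7.95,-3.61,9.4],"rot": [0,0,-0.1],"gripper": 1.8},{"offset": [7.95,-3.61,9.4],"rot": [0,0,-0.1],"gripper": 1.8}]'

```text
time_s: 6.25
eef_pos: [494.9, -189.5, 172.2]
ee_rot: [0.0, 0.61, 0.793, 0.0]
force: [-0.0, 0.7, -2.2]
grip_width: 0.276
grip_force: 49.8
```

```bash
python3 - <<'E'
from h import *
s=sense();print(s["eef_pos"],s["ee_rot"],s["force"],s["wrist_torque"])
E
```

```text
[ 494.86501455 -189.47000515  172.19625169] [2.74495610e-04 6.09523313e-01 7.92768097e-01 2.43628856e-05] [-0.00945844  0.69370383 -2.23738524] [0.04941126 0.0305833  0.01532017]
```

Request:
step_arm --plan '[{"offset": [0,0,0.4],"rot": [0,0,0],"gripper": 1.8},{"offset": [0,0,0.8],"rot": [0,0,0],"gripper": 1.8},{"offset": [0,0,0.95],"rot": [0,0,0],"gripper": 1.8},{"offset": [0,0,1.05],"rot": [0,0,0],"gripper": 1.8},{"offset": [0,0,1.1],"rot": [0,0,0],"gripper": 1.8},{"offset": [0,0,1.1],"rot": [0,0,0],"gripper": 1.8},{"offset": [0,0,1.1],"rot": [0,0,0],"gripper": 1.8},{"offset": [0,0,1.1],"rot": [0,0,0],"gripper": 1.8}]'

```text
time_s: 7.05
eef_pos: [494.8, -189.5, 161.2]
ee_rot: [0.0, 0.609, 0.793, -0.0]
force: [-3.0, 0.5, 6.3]
grip_width: 0.277
grip_force: 50.7
```

Request:
step_arm --plan '[{"offset": [0,0,0.04],"rot": [0,0,0],"gripper": 1.8},{"offset": [0,0,0.04],"rot": [0,0,0],"gripper": 1.8},{"offset": [0,0,0.04],"rot": [0,0,0],"gripper": 1.8}]'

```text
time_s: 7.35
eef_pos: [494.8, -189.5, 161.2]
ee_rot: [0.0, 0.609, 0.793, -0.0]
force: [-5.0, 1.7, 9.2]
grip_width: 0.275
grip_force: 51.5
```

Request:
step_arm --plan '[{"offset": [0,0,-0.5],"rot": [0,0,0],"gripper": 1.8},{"offset": [0,0,-0.8],"rot": [0,0,0],"gripper": 1.8},{"offset": [0,1.2,-0.8],"rot": [0,0,0],"gripper": 1.8},{"offset": [0,2.4,-0.8],"rot": [0,0,0],"gripper": 1.8},{"offset": [0,2.4,-0.8],"rot": [0,0,0],"gripper": 1.8},{"offset": [0,2.4,-0.8],"rot": [0,0,0],"gripper": 1.8},{"offset": [0,2.4,-0.5],"rot": [0,0,0],"gripper": 1.8},{"offset": [0,2.4,-0.2],"rot": [0,0,0],"gripper": 1.8},{"offset": [0,2.4,-0.05],"rot": [0,0,0],"gripper": 1.8},{"offset": [0,2.4,0],"rot": [0,0,0],"gripper": 1.8},{"offset": [0,2.4,0],"rot": [0,0,0],"gripper": 1.8},{"offset": [0,2.4,0],"rot": [0,0,0],"gripper": 1.8}]'

```text
time_s: 8.55
eef_pos: [517.7, -183.4, 161.2]
ee_rot: [-0.0, 0.61, 0.793, -0.0]
force: [-2.5, 1.0, 6.5]
grip_width: 0.272
grip_force: 51.2
```

```bash
python3 - <<'E'
from h import *
s=sense();print(s["eef_pos"],s["ee_rot"],s["force"],s["wrist_torque"])
E
```

```text
[ 517.72785762 -183.36319439  161.15625033] [-8.01397522e-05  6.09508528e-01  7.92779485e-01 -1.88994745e-04] [-2.5262175   0.96872167  6.4896424 ] [0.2082181  0.72565303 0.00673929]
```

Request:
step_arm --plan '[{"offset": [0,0.03,0.02],"rot": [0,0,0],"gripper": 1.8},{"offset": [0,0.06,0.02],"rot": [0,0,0],"gripper": 1.8},{"offset": [0,0.09,0.02],"rot": [0,0,0],"gripper": 1.8},{"offset": [0,0.12,0.02],"rot": [0,0,0],"gripper": 1.8},{"offset": [0,0.15,0.02],"rot": [0,0,0],"gripper": 1.8},{"offset": [0,0.15,0.02],"rot": [0,0,0],"gripper": 1.8}]'

```text
time_s: 9.15
eef_pos: [519.1, -183.2, 161.1]
ee_rot: [0.0, 0.609, 0.793, -0.0]
force: [-4.5, 0.3, 7.2]
grip_width: 0.276
grip_force: 51.2
```

```bash
python3 - <<'E'
from h import *
s=sense();print(s["eef_pos"],s["ee_rot"],s["force"],s["wrist_torque"])
E
```

```text
[ 519.10881788 -183.24767624  161.14237233] [ 4.49687097e-05  6.09477094e-01  7.92803532e-01 -4.79813742e-04] [-4.46102014  0.25698737  7.18971575] [-0.01381324  1.00616032 -0.03523045]
```

Still on top across +1.4 mm. Now I sweep to the other side.

Request:
step_arm --plan '[{"offset": [0,-0.04,0],"rot": [0,0,0],"gripper": 1.8},{"offset": [0,-0.08,0],"rot": [0,0,0],"gripper": 1.8},{"offset": [0,-0.12,0],"rot": [0,0,0],"gripper": 1.8},{"offset": [0,-0.16,0],"rot": [0,0,0],"gripper": 1.8},{"offset": [0,-0.2,0],"rot": [0,0,0],"gripper": 1.8},{"offset": [0,-0.24,0],"rot": [0,0,0],"gripper": 1.8},{"offset": [0,-0.28,0],"rot": [0,0,0],"gripper": 1.8},{"offset": [0,-0.28,0],"rot": [0,0,0],"gripper": 1.8}]'

```text
time_s: 9.95
eef_pos: [517.4, -183.8, 161.2]
ee_rot: [0.001, 0.61, 0.793, 0.001]
force: [2.9, 1.0, 5.5]
grip_width: 0.274
grip_force: 50.8
```

```bash
python3 - <<'E'
from h import *
s=sense();print(s["eef_pos"],s["ee_rot"],s["force"],s["wrist_torque"])
E
```

```text
[ 517.42243188 -183.83683155  161.15681566] [1.49429711e-03 6.09628159e-01 7.92685955e-01 5.01711943e-04] [2.87034245 0.96557235 5.47706016] [ 0.38210995 -0.61172285  0.01700671]
```

Request:
step_arm --plan '[{"offset": [0,0,-0.5],"rot": [0,0,0],"gripper": 1.8},{"offset": [0,0,-0.8],"rot": [0,0,0],"gripper": 1.8},{"offset": [0,1.25,-0.8],"rot": [0,0,0],"gripper": 1.8},{"offset": [0,2.55,-0.8],"rot": [0,0,0],"gripper": 1.8},{"offset": [0,2.55,-0.8],"rot": [0,0,0],"gripper": 1.8},{"offset": [0,2.55,-0.8],"rot": [0,0,0],"gripper": 1.8},{"offset": [0,2.55,-0.8],"rot": [0,0,0],"gripper": 1.8},{"offset": [0,2.55,-0.5],"rot": [0,0,0],"gripper": 1.8},{"offset": [0,2.55,-0.2],"rot": [0,0,0],"gripper": 1.8},{"offset": [0,2.55,-0.05],"rot": [0,0,0],"gripper": 1.8},{"offset": [0,2.55,0],"rot": [0,0,0],"gripper": 1.8},{"offset": [0,2.55,0],"rot": [0,0,0],"gripper": 1.8}]'

```text
time_s: 11.15
eef_pos: [541.3, -177.1, 160.2]
ee_rot: [-0.0, 0.61, 0.793, -0.0]
force: [0.9, -0.3, -2.0]
grip_width: 0.269
grip_force: 49.9
```

```bash
python3 - <<'E'
from h import *
s=sense();print(s["eef_pos"],s["ee_rot"],s["force"],s["wrist_torque"])
E
```

```text
[ 541.32023569 -177.07272059  160.19149262] [-8.70909443e-05  6.09525772e-01  7.92766248e-01 -4.04627005e-05] [ 0.94897514 -0.26976158 -1.96566886] [-0.04426707  0.02190427 -0.02332843]
```

It has entered slot 3: z is below the face and there is no contact force. I lower it gently.

Request:
step_arm --plan '[{"offset": [0,0,0.2],"rot": [0,0,0],"gripper": 1.8},{"offset": [0,0,0.4],"rot": [0,0,0],"gripper": 1.8},{"offset": [0,0,0.6],"rot": [0,0,0],"gripper": 1.8},{"offset": [0,0,0.8],"rot": [0,0,0],"gripper": 1.8},{"offset": [0,0,0.8],"rot": [0,0,0],"gripper": 1.8}]'

```text
time_s: 11.65
eef_pos: [541.3, -177.0, 151.9]
ee_rot: [-0.0, 0.61, 0.793, -0.0]
force: [0.9, -0.1, -0.9]
grip_width: 0.274
grip_force: 49.9
```

Request:
step_arm --plan '[{"offset": [0,0,0.2],"rot": [0,0,0],"gripper": 1.8},{"offset": [0,0,0.4],"rot": [0,0,0],"gripper": 1.8},{"offset": [0,0,0.6],"rot": [0,0,0],"gripper": 1.8},{"offset": [0,0,0.8],"rot": [0,0,0],"gripper": 1.8},{"offset": [0,0,0.8],"rot": [0,0,0],"gripper": 1.8}]'

```text
time_s: 12.15
eef_pos: [541.1, -177.1, 143.9]
ee_rot: [-0.0, 0.61, 0.793, -0.0]
force: [-2.8, -1.0, -1.6]
grip_width: 0.27
grip_force: 49.8
```

Request:
step_arm --plan '[{"offset": [0,0,0.3],"rot": [0,0,0],"gripper": 1.8},{"offset": [0,0,0.6],"rot": [0,0,0],"gripper": 1.8},{"offset": [0,0,0.9],"rot": [0,0,0],"gripper": 1.8},{"offset": [0,0,1.15],"rot": [0,0,0],"gripper": 1.8},{"offset": [0,0,1.3],"rot": [0,0,0],"gripper": 1.8},{"offset": [0,0,1.38],"rot": [0,0,0],"gripper": 1.8},{"offset": [0,0,1.38],"rot": [0,0,0],"gripper": 1.8},{"offset": [0,0,1.38],"rot": [0,0,0],"gripper": 1.8}]'

```text
time_s: 12.95
eef_pos: [541.2, -177.0, 131.3]
ee_rot: [-0.0, 0.609, 0.793, -0.0]
force: [-8.6, 0.1, 8.7]
grip_width: 0.273
grip_force: 51.3
```

```bash
python3 - <<'E'
from h import *
s=sense();print(s["eef_pos"],s["ee_rot"],s["force"],s["wrist_torque"])
E
```

```text
[ 541.1732882  -176.99000523  131.26760032] [-2.28097412e-04  6.09436431e-01  7.92834888e-01 -1.60179665e-04] [-8.58944627  0.1497947   8.67757625] [ 0.02387583  1.55933311 -0.02047953]
```

Request:
step_arm --plan '[{"offset": [0,0,0.04],"rot": [0,0,0],"gripper": 1.8},{"offset": [0,0,0.04],"rot": [0,0,0],"gripper": 1.8},{"offset": [0,0,0.04],"rot": [0,0,0],"gripper": 1.8}]'

```text
time_s: 13.25
eef_pos: [541.2, -177.0, 131.3]
ee_rot: [-0.0, 0.609, 0.793, -0.0]
force: [-9.9, 1.7, 13.0]
grip_width: 0.274
grip_force: 51.9
```

Request:
step_arm --plan '[{"offset": [0,0,0],"rot": [0,0,0],"gripper": 2.6},{"offset": [0,0,0],"rot": [0,0,0],"gripper": 3.5},{"offset": [0,0,0],"rot": [0,0,0],"gripper": 5},{"offset": [0,0,0],"rot": [0,0,0],"gripper": 6.5},{"offset": [0,0,0],"rot": [0,0,0],"gripper": 6.5},{"offset": [0,0,0],"rot": [0,0,0],"gripper": 6.5},{"offset": [0,0,0],"rot": [0,0,0],"gripper": 6.5}]'

```text
time_s: 13.95
eef_pos: [541.4, -177.1, 130.0]
ee_rot: [-0.0, 0.61, 0.793, 0.0]
force: [-0.3, 0.7, 0.2]
grip_width: 0.764
grip_force: 0.0
```

Request:
step_arm --plan '[{"offset": [0,0,-2],"rot": [0,0,0],"gripper": 6.5},{"offset": [0,0,-6],"rot": [0,0,0],"gripper": 6.5},{"offset": [-4,0,-10],"rot": [0,0,0],"gripper": 6.5},{"offset": [-8,0,-14],"rot": [0,0,0],"gripper": 6.5},{"offset": [-8,0,-14],"rot": [0,0,0],"gripper": 6.5},{"offset": [-8,0,-14],"rot": [0,0,0],"gripper": 6.5},{"offset": [-8,0,-14],"rot": [0,0,0],"gripper": 6.5}]'

```text
time_s: 14.65
eef_pos: [561.6, -253.8, 269.0]
ee_rot: [-0.001, 0.609, 0.793, 0.0]
force: [-0.3, 0.2, -1.5]
grip_width: 0.759
grip_force: 0.0
```

```bash
python3 - <<'E'
from h import *
s=sense();print(s["eef_pos"],s["force"])
c=capture("wrist");save(c,"w3.png");P=cloud(c,s);V,U=np.mgrid[0:480,0:640];C=c["color"].astype(int)
m=(C[...,2]>1.6*C[...,0])&(V<260);Z=P[...,2]
for lo,hi in((88,110),(45,62)):
    q=P[m&(Z>lo)&(Z<hi)];print(len(q),np.median(q,0),cv2.minAreaRect(q[:,:2].astype(np.float32)))
E
```

```text
[ 561.61911563 -253.75392153  269.02057719] [-0.2986462   0.24186484 -1.54229022]
2366 [ 539.64194559 -176.15582228   97.76769768] ((539.7319946289062, -176.40805053710938), (24.098543167114258, 29.618656158447266), 14.579115867614746)
746 [ 545.87921121 -190.35085046   51.82898748] ((539.9090576171875, -176.60879516601562), (32.27351760864258, 41.73894500732422), 15.085286140441895)
```

View pics/w3.png

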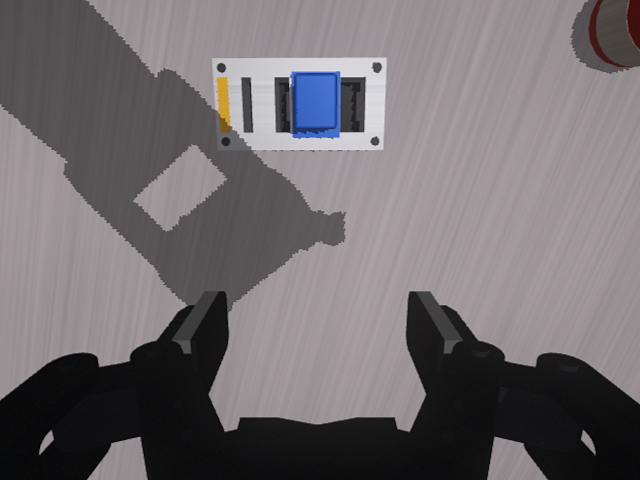

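The handle (316,102) sits in slot 3. Its top is at 97.8 mm (97 expected) and the collar top at 51.8 mm, flat on the gauge. The shoe sits about 1 mm towards -x, which matches a lug about 11.5 mm thick.

```bash
python3 -c "
from rig import *
print(finish_job())"
```

```text
the job is handed in; nothing more can be done
None
```

The red-tag shoe was stopped by slots 1 and 2, pressed home in slot 3 with its collar flat on the gauge, and released; the job is handed in after about 15 s of robot time, and I read out no score.

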